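Fit the battery and set the speed lever of a food-processor base

TASK

Get the cordless food-processor base ready: plug the battery pack upright and fully home into the rectangular well in the base. Then lift the speed lever out of its parking bay, swing it round and let it drop right down into the notch marked by the upright pointed stud (the other notches have flat caps). Leave the jam jar, the spice jar and the food tin where they stand.

Things in the scene. Friction and masses are not known exactly. Their poses are not given: they have to be found in the camera images.
- motor_base: low white motor base of a food processor, 216 x 372 x 45 mm (its x, y, z), heavy and fixed to the worktop. Origin at the centre of its underside; z up, -x is its front. On its flat top: the well for the battery towards -y, a short steel drive spindle (30 mm tall, at x +55, y -40 mm), and the speed lever with its notched steel quadrant towards +y.
- well_mouth (a point): centre of the mouth of the battery well, on the top face of the base (45 mm above the worktop). The well is a rectangular hole 55 mm along the base's x, 37 mm along its y, 31 mm deep, with a 3 mm chamfer. Axes as the base's.
- battery_pack: loose black battery block, 0.25 to 0.5 kg, standing upright on its plug: housing 74 (its x) x 46 (its y) x 72 mm tall, and under it the grey plug, 52 (x) x 34 (y) x 28 mm. Origin at the centre of the plug's underside; z up; total height 100 mm. Plug home, the housing rests on the base's top and the origin lies 28 mm below the well's mouth. It fits either way round (half a turn).
- lever_pivot (a point): point on the lever's upright axis, on the top face of the base. The lever turns about this axis; a steel spindle 16 mm thick rises 75 mm above this point.
- lever_knob (a point): centre of the top end of the lever's black upright knob, a cylinder 28 mm in diameter and 55 mm tall, 120 mm from the pivot axis, standing on the flat lever arm (18 mm wide, 10 mm thick, reaching 139 mm from the axis). With the lever down the knob's top lies 83 mm above the base's top, its foot 28 mm.
- lever_pointer (a point): point straight ahead of the lever's tip on the arm's centre line, 160 mm from the pivot axis, level with the base's top when the lever is down: it lies at the foot of a notch's marker when the lever stands in the middle of that notch.
- lever_turn (a joint): angle of the lever about its upright axis, 0 to 1.28 rad, growing anticlockwise seen from above (the knob, in front of the pivot, moves towards the battery well). The lever starts in the wide parking bay, 0 to about 0.34 rad; beyond it come three notches with middles at 0.62, 0.92 and 1.22 rad (play 0.04 to 0.06 rad each way), between rounded teeth 16 mm high.
- lever_lift (a joint): height of the whole lever above its down position, 0 to 0.030 m; it lifts straight up on its spindle staying level. A key under the arm stands between the teeth when it is down; lift 18 mm or more to pass the teeth. A light spring and its weight (5 N in all) press it down.
- marker_stud: pointed steel stud (cone), 20 mm in diameter and 24 mm tall, standing on the base's top just outside one of the three notches, 160 mm from the pivot axis. Origin at the centre of its foot. The marked notch is the one on the line from the pivot to this stud.
- flat_cap_a: flat steel cap, 20 mm in diameter and 4 mm tall, outside another notch, which is not the wanted one. Origin at the centre of its foot.
- flat_cap_b: the same flat cap outside the remaining notch, which is not the wanted one.
- jam_jar: jam jar, 65 mm in diameter, 94 mm tall, loose bystander; origin at the centre of its underside.
- spice_jar: slim spice jar, 41 mm in diameter, 105 mm tall, loose bystander; origin at the centre of its underside.
- food_tin: small food tin, 75 mm in diameter, 58 mm tall, loose bystander; origin at the centre of its underside.
Mind the look-alikes: they are no part of the job. Of the things shaped like the battery_pack, the black one is meant.

How it is judged:
By the outcome, as a careful person would: the job done as asked, in the order asked, and still so for the second after the job is handed in, with the robot touching nothing.
It also fails if it takes over 64 s, if anything falls off the work surface, if the arm or the gripper's body presses on something with over 40 N, if the wrist force passes 120 N, or if a joint passes its speed limit or range.

ROBOT

A 6-joint arm with a two-finger parallel gripper is mounted at the origin on a cart in front of the work surface, level with it; the furniture and walls round the work are solid. World frame = base frame: x ahead of the robot, y to its left, z up, the work surface at z = 0. Lengths are in m, angles in rad, forces in N, time in s.
With the tool pointing down it reaches from about 0.375 to 0.825 m from the base axis. Payload 5.5 kg.
Tool frame: the origin (TCP) lies at the very end of the fingers, on their centre line; the grasp point (between the pads) lies 19 mm behind it; z points along the fingers, y is the direction in which the jaws open and shut (so a half turn about z gives the same grasp; the last joint's range is limited). The gripper opens to 85 mm and grips with 20 to 120 N. Pads are 22 mm wide; open, the fingers measure 114 mm over their backs; the gripper's body (76 mm by 85 mm) begins 54 mm behind the grasp point. The pads swing forward as they close: fully open they stand 13 mm farther back than shut.
Start: joints at [1.251, 0.314, -0.047, 1.21, 0, 1.571], TCP at [0.189, 0.57, 0.231] pointing down, gripper open.
Joint ranges: [-2.67, 2.67], [-0.69, 1.73], [-1.03, 1.25], [-2.08, 2.16], [-1.42, 1.45], [-3.14, 3.14]. Speed limits (rad/s): [2.39, 2.39, 3.01, 3.14, 3.14, 3.14].

INTERFACE

Orientations are given as a 3x3 rotation matrix whose columns are the frame's x, y, z axes.
In Python, from workcell import env, optics gives the robot as it stands. The module is installed in compiled form; this text tells all that it offers.
- The arm moves only by the shell command python3 -m inch 'ROWS' [FORCE]. ROWS is JSON, a list of rows, each an object of numbers: "wx", "wy", "wz": the turn, a rotation vector about the world's x, y, z in degrees; "x", "y", "z": the shift along the world's x, y, z in m; "hand": the opening, from -1 (shut) to 1 (fully open). In form: [{"wx": .., "wy": .., "wz": .., "x": .., "y": .., "z": .., "hand": ..}, ...]. A call has exactly 5 rows; each row shifts and turns the commanded pose from where the row before left it; what a row does not reach is not made up. A row lasts 1/10 s, in which the tool goes at most 50 mm and 8.59 degrees, less where a joint would pass 70% of its speed; a pose out of reach is approached as far as the arm can. A call is refused whole if a number of a shift passes 0.05 or a number of a turn 8.59, either way. A call with a gripper value outside its range is refused whole. The fingers move at their own pace and stop on an object; FORCE is the grip in N (left out, the last holds). Time passes only in rows, so rows that do not move let the fingers close, or fill a call up. It gives the time, the measured TCP pose, the force and the opening at its end, in the units of the state.
- env.observe(): the state, without advancing time (a new reading comes with each control period).
- optics.camera(name): name is "scene" or "top" or "wrist"; returns a dict with "frame" (420x560x3 uint8, red, green, blue), "range_z" (420x560 float32, m along the optical axis (not along the pixel's ray), 0 where there is no reading), "fx", "fy", "cx", "cy" (pixels), "T" (4x4, takes a point from camera to world coordinates); the wrist camera has in their place "tool_from_camera" (4x4, takes a point from camera to tool coordinates, whose origin is the TCP and whose axes are the flange's). Camera axes: x right, y down, z forward; pixel columns grow to the right and rows downward; lengths in m; the calibration is good to about 2 mm. A picture is of the moment at which its call begins: read the wrist's pose just before it.
- env.finish_job(): hands the job in, once; it reports no verdict.
The state is a dict: "time": time; "qpos": joint angles; "joint_velocities": joint speeds; "joint_torque": joint torques, N m; "ee_pos": TCP position; "tool_rot": TCP orientation; "force": force on the tool from outside, world axes, zero at the start; "ft_torque": the same for the moment, N m; "gripper_width": opening from 0.0 (shut) to 1.0 (fully open).
Only numpy, scipy, OpenCV 4.12 (cv2) and the standard library are available. Lean on these libraries where they do the work, as an engineer would, in place of code of your own. Each camera call takes 0.05 s, during which the arm holds its last target. There are 200 camera calls.

## Working session

There is one attempt and no reset: what is moved stays moved. The work goes in short steps, Python scripts to look and compute and a shell command to move; the robot and the scene stay as the last step left them, time stands still between calls to the robot, and variables do not carry over. Pictures are saved under pics/ and viewed, about 8 in all and at most 12, crops included, and the job is handed in when it is done.

```bash
mkdir -p pics
python3 - <<'E'
from workcell import env, optics
import cv2,numpy as np,pickle
s=env.observe();print(s)
d={}
for n in("scene","top"):
    c=optics.camera(n);d[n]=c;cv2.imwrite(f"pics/{n}0.png",c["frame"][:,:,::-1]);print(n,c["fx"],c["cx"],c["cy"],np.round(c["T"],3).tolist())
pickle.dump(d,open("d0.pkl","wb"))
E
```

```text
{'time': 0.0, 'qpos': array([ 1.25104046e+00,  3.14228574e-01, -4.80509382e-02,  1.21018223e+00,
       -1.15227956e-06,  1.57079963e+00]), 'joint_velocities': array([-0.00204097,  0.00031651, -0.00081377, -0.00027774,  0.0014133 ,
       -0.0009024 ]), 'joint_torque': array([-9.20470811e-04, -5.39595580e+01,  3.39748120e+01,  1.94874726e-02,
       -2.69524298e-04,  2.12343998e-06]), 'ee_pos': array([0.18842648, 0.56905937, 0.23044536]), 'tool_rot': array([[-9.49311148e-01,  3.14337513e-01, -5.22403177e-04],
       [ 3.14337947e-01,  9.49309830e-01, -1.58135836e-03],
       [-1.15778133e-06, -1.66541226e-03, -9.99998613e-01]]), 'force': array([-0.21917304,  0.6613457 , -0.13404096]), 'ft_torque': array([-0.03313411,  0.00145476,  0.00058716]), 'gripper_width': 1.001408330639999}
scene 539.6639528363002 276.46085887089896 215.59532605122868 [[0.997, 0.07, -0.041, 0.543], [0.08, -0.794, 0.602, -0.956], [0.009, -0.603, -0.797, 1.37], [0.0, 0.0, 0.0, 1.0]]
top 445.00830879740954 288.8574496331628 212.56419402692586 [[-0.019, -0.995, 0.097, 0.383], [-1.0, 0.021, 0.023, 0.005], [-0.025, -0.097, -0.995, 1.224], [0.0, 0.0, 0.0, 1.0]]
```

View pics/scene0.png

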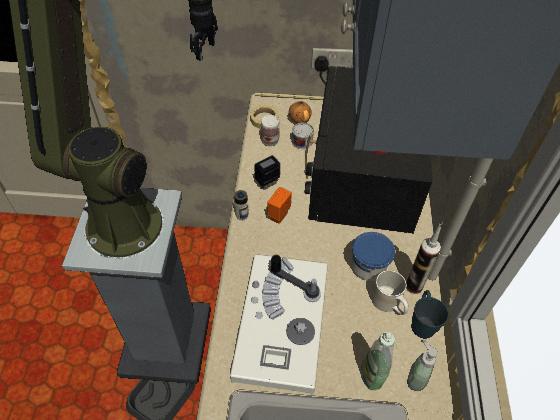

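View pics/top0.png

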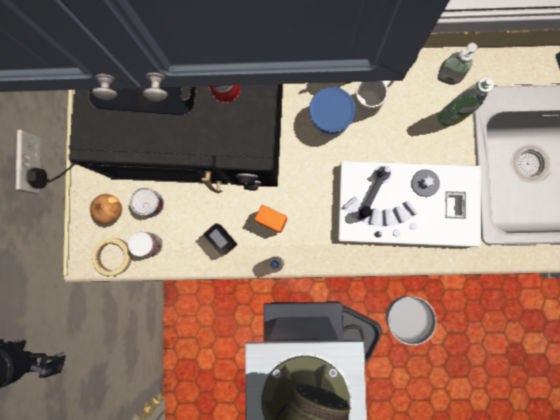

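The black block stands at top-view (220,239) and scene (267,171). Its look-alike is orange, at top (271,217). The base is at top (410,205), with the well at (456,205), the lever knob near (364,212), and the markers at about (378,234), (396,233) and (413,226). I'll measure and make one enlarged crop.

```bash
cat > h.py <<'E'
import numpy as np,cv2,pickle
def rays(c,uv,T=None):
    T=c["T"] if T is None else T
    uv=np.atleast_2d(uv).astype(float)
    d=np.c_[(uv[:,0]-c["cx"])/c["fx"],(uv[:,1]-c["cy"])/c["fy"],np.ones(len(uv))]
    return T[:3,3],d@T[:3,:3].T
def onz(c,uv,z,T=None):
    o,d=rays(c,uv,T);return o+d*((z-o[2])/d[:,2])[:,None]
def cloud(c,T=None):
    T=c["T"] if T is None else T
    v,u=np.mgrid[:420,:560];o,d=rays(c,np.c_[u.ravel(),v.ravel()],T)
    P=o+d*c["range_z"].reshape(-1,1);P[c["range_z"].ravel()==0]=np.nan
    return P.reshape(420,560,3)
def rect(P): # min-area rect of xy points -> centre,size,long-axis angle deg
    (x,y),(w,h),a=cv2.minAreaRect((P[:,:2]*1000).astype(np.float32))
    if w<h:w,h,a=h,w,a+90
    return np.round([x,y,w,h,(a+90)%180-90],1)
E
python3 - <<'E'
from h import *
d=pickle.load(open("d0.pkl","rb"))
for n in d:
    c=d[n];P=cloud(c);z=P[...,2];hsv=cv2.cvtColor(c["frame"],cv2.COLOR_RGB2HSV)
    x,y=P[...,0],P[...,1];
    tb=np.nanmedian(z[(x>.3)&(x<.6)&(abs(z)<.02)]);print(n,"table",tb)
    m=((z>.09)&(z<.11)&(x>.2)&(x<.65)&(y>0.1)&(y<.5)).astype(np.uint8)
    k,l,st,_=cv2.connectedComponentsWithStats(m)
    for i in range(1,k):
        if st[i,4]>30:
            q=l==i;print(" h100",st[i].tolist(),rect(P[q]),"z",np.median(z[q]).round(4),"rgb",np.median(c["frame"][q],0))
    m=((z>.037)&(z<.053)&(x>.2)&(x<.75)&(y<0.1)&(y>-.6)).astype(np.uint8)
    k,l,st,_=cv2.connectedComponentsWithStats(m)
    i=1+np.argmax(st[1:,4]);q=l==i;print(" base",st[i].tolist(),rect(P[q]),np.median(z[q]))
t=d["top"]["frame"][:,:,::-1]
a=cv2.resize(t[190:280,190:310],(400,300),interpolation=2);b=cv2.resize(t[155:250,335:485],(790,500),interpolation=2)
o=np.zeros((600,800,3),np.uint8)
s=d["scene"]["frame"][:,:,::-1]
o[:240,:320]=cv2.resize(t[190:280,190:310],(320,240),interpolation=2)
o[:240,330:650]=cv2.resize(s[145:235,220:340],(320,240),interpolation=2)
o[245:595,:550]=cv2.resize(b,(550,350))
o[245:595,555:800]=cv2.resize(s[250:390,230:328],(245,350),interpolation=2)
cv2.imwrite("pics/crop1.png",o)
E
```

```text
scene table 0.000728456824929502
 h100 [261, 115, 18, 13, 158] [422.2 407.2  66.2  59.1 -72.2] z 0.0943 rgb [205. 199. 186.]
 h100 [254, 155, 26, 20, 278] [429.6 206.4  75.7  50.8  37.7] z 0.0997 rgb [19. 20. 22.]
 h100 [277, 187, 13, 6, 31] [490.2 108.6  37.   16.7  -8.7] z 0.0994 rgb [211.  97.  28.]
 h100 [304, 186, 7, 8, 37] [562.3 112.4  19.6  18.3 -86.6] z 0.1023 rgb [43. 41. 38.]
 base [230, 254, 98, 136, 8551] [ 515.3 -291.3  373.8  216.    86.4] 0.04551337564686553
top table 0.0006506209753056602
 h100 [107, 174, 94, 5, 118] [594.2 378.4 241.2   1.7  86.3] z 0.1 rgb [21.5 21.  22. ]
 h100 [243, 181, 19, 9, 68] [562.2 123.7  49.   17.9 -80.7] z 0.1046 rgb [58.5 55.  53. ]
 h100 [254, 205, 9, 20, 98] [ 4.894e+02  1.105e+02  4.800e+01  2.100e+01 -4.000e-01] z 0.0998 rgb [241.  136.5  61. ]
 h100 [203, 223, 31, 32, 526] [431.  213.2  74.6  46.3  39.5] z 0.1005 rgb [67.  62.  57.5]
 h100 [128, 232, 24, 24, 457] [421.8 414.3  61.7  58.9  88.9] z 0.0944 rgb [243. 239. 235.]
 base [338, 161, 142, 86, 9839] [ 517.5 -285.9  371.6  216.4   86.4] 0.04547150782763443
```

View pics/crop1.png

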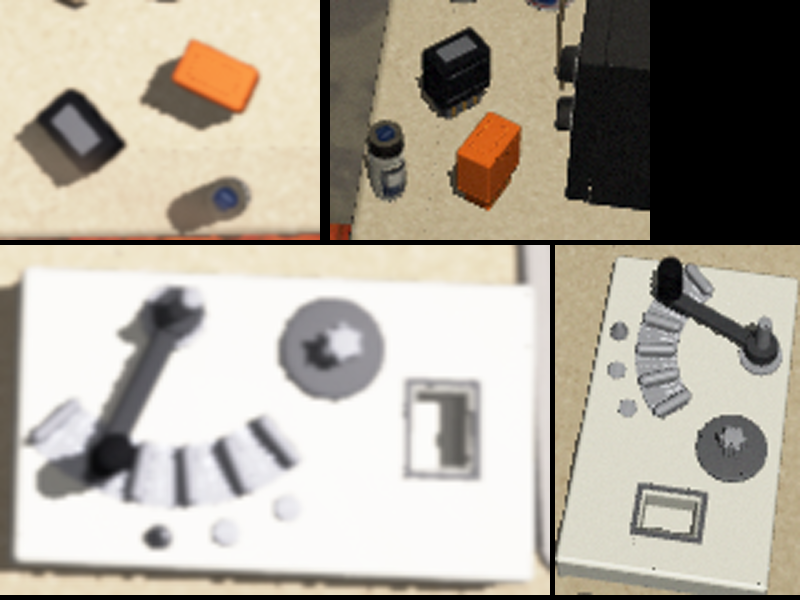

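Three blocks and markers matter here.
- **Battery:** the black block with the grey label and contacts is at top (220,239). It measures 74.6 x 46.3 mm with its top at 0.1005 m, so it fits the battery_pack. The orange block at (271,217) is the look-alike.
- **Stud:** the dark, shaded marker at top (378,234) looks like the stud, at the first notch. I'll confirm that from the wrist.

Now I move above the battery and look.

```bash
R='{"x":0.0243,"y":-0.0356,"wz":5.78}'; true
python3 -m inch '[{"x":0.0243,"y":-0.0356,"wz":5.8},{"x":0.0243,"y":-0.0356,"wz":5.8},{"x":0.0243,"y":-0.0356,"wz":5.8},{"x":0.0243,"y":-0.0356,"wz":5.8},{"x":0.0243,"y":-0.0356,"wz":5.8}]' 40
python3 -m inch '[{"x":0.0243,"y":-0.0356,"wz":5.8},{"x":0.0243,"y":-0.0356,"wz":5.8},{"x":0.0243,"y":-0.0356,"wz":5.8},{"x":0.0243,"y":-0.0356,"wz":5.8},{"x":0.0243,"y":-0.0356,"wz":5.8}]'
cat >> h.py <<'E'
def wrist(name=None):
    from workcell import env,optics
    s=env.observe();c=optics.camera("wrist")
    A=np.eye(4);A[:3,:3]=s["tool_rot"];A[:3,3]=s["ee_pos"]
    c["T"]=A@c["tool_from_camera"]
    if name:
        cv2.imwrite(f"pics/{name}.png",c["frame"][:,:,::-1]);pickle.dump(c,open(name+".pkl","wb"))
    return s,c
E
python3 - <<'E'
from h import *
s,c=wrist("w1");print(s["time"],s["ee_pos"],s["qpos"],"jaw yaw",np.degrees(np.arctan2(s["tool_rot"][1,1],s["tool_rot"][0,1])))
print(np.round(c["tool_from_camera"],3).tolist(),c["fx"],np.round(c["T"],3).tolist())
P=cloud(c);z=P[...,2]
m=((z>.09)&(z<.11)).astype(np.uint8)
k,l,st,_=cv2.connectedComponentsWithStats(m)
for i in range(1,k):
    if st[i,4]>100:
        q=l==i;print(st[i].tolist(),rect(P[q]),np.median(z[q]),np.median(c["frame"][q],0))
E
```

```text
0.1 [0.18846786 0.56908193 0.23051164] [ 1.25098976e+00  3.14157151e-01 -4.79973989e-02  1.21017952e+00
 -6.60269362e-06  1.57077807e+00] jaw yaw 71.67747993689586
[[0.0, -0.96, -0.28, 0.071], [1.0, 0.0, 0.0, 0.001], [-0.0, -0.28, 0.96, -0.144], [0.0, 0.0, 0.0, 1.0]] 362.0966441894173 [[0.314, 0.911, 0.265, 0.121], [0.949, -0.301, -0.089, 0.592], [-0.001, 0.28, -0.96, 0.374], [0.0, 0.0, 0.0, 1.0]]
[350, 0, 77, 286, 2011] [ 1.837e+02  6.608e+02  2.292e+02  1.100e+00 -1.000e-01] 0.10034072572197428 [155. 149. 132.]invalid input at $[0]: expected keys wx, wy, wz, x, y, z, hand
invalid input at $[0]: expected keys wx, wy, wz, x, y, z, hand
```

View pics/w1.png

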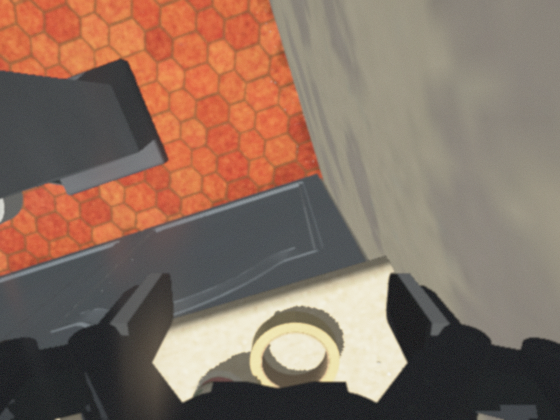

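That move was refused because every row needs all seven keys, so this wrist view shows only the start pose (a ring at (297,350)). I'll resend it with full rows.

```bash
python3 -m inch '[{"wx":0,"wy":0,"wz":5.8,"x":0.0243,"y":-0.0356,"z":0,"hand":1},{"wx":0,"wy":0,"wz":5.8,"x":0.0243,"y":-0.0356,"z":0,"hand":1},{"wx":0,"wy":0,"wz":5.8,"x":0.0243,"y":-0.0356,"z":0,"hand":1},{"wx":0,"wy":0,"wz":5.8,"x":0.0243,"y":-0.0356,"z":0,"hand":1},{"wx":0,"wy":0,"wz":5.8,"x":0.0243,"y":-0.0356,"z":0,"hand":1}]' 40
python3 -m inch '[{"wx":0,"wy":0,"wz":5.8,"x":0.0243,"y":-0.0356,"z":0,"hand":1},{"wx":0,"wy":0,"wz":5.8,"x":0.0243,"y":-0.0356,"z":0,"hand":1},{"wx":0,"wy":0,"wz":5.8,"x":0.0243,"y":-0.0356,"z":0,"hand":1},{"wx":0,"wy":0,"wz":5.8,"x":0.0243,"y":-0.0356,"z":0,"hand":1},{"wx":0,"wy":0,"wz":5.8,"x":0.0243,"y":-0.0356,"z":0,"hand":1}]'
cat > look.py <<'E'
import sys
from h import *
s,c=wrist(sys.argv[1]);print(s["time"],s["ee_pos"],s["qpos"].round(3),"jaw yaw",np.degrees(np.arctan2(s["tool_rot"][1,1],s["tool_rot"][0,1])),"tilt",s["tool_rot"][:,2].round(4))
P=cloud(c);z=P[...,2]
m=((z>.09)&(z<.11)).astype(np.uint8)
k,l,st,_=cv2.connectedComponentsWithStats(m)
for i in range(1,k):
    if st[i,4]>100:
        q=l==i;print(st[i].tolist(),rect(P[q]),np.median(z[q]),np.median(c["frame"][q],0))
E
python3 look.py w2
```

```text
time: 0.65
ee_pos: [0.3107, 0.39, 0.2311]
tool_rot: [[-0.982, -0.19, -0.0], [-0.19, 0.982, -0.0], [0.0, -0.0, -1.0]]
force: [1.0, 0.7, 0.1]
gripper_width: 0.993
time: 1.15
ee_pos: [0.4322, 0.2119, 0.2312]
tool_rot: [[-0.767, -0.642, 0.0], [-0.642, 0.767, 0.0], [-0.0, 0.0, -1.0]]
force: [0.8, 0.5, 0.4]
gripper_width: 0.995
1.15 [0.43221807 0.21194938 0.2312494 ] [ 0.456  0.091 -0.323  1.157  0.    -0.241] jaw yaw 129.92118787668747 tilt [ 0.  0. -1.]
[156, 0, 63, 29, 1356] [370.2  80.   38.6  16.6 -44.6] 0.10566438092842001 [104. 100.  96.]
[53, 80, 102, 111, 6338] [479.   79.9  73.9  46.   63.6] 0.10089261939298719 [244. 157.  81.]
[252, 150, 60, 92, 5235] [429.3 212.1  72.7  46.   40. ] 0.10097847652892622 [49. 50. 52.]
[14, 213, 116, 85, 2429] [564.  113.9 100.7  23.9  87. ] 0.10199738590214075 [50. 49. 46.]
[445, 297, 53, 45, 1154] [401.8 413.2  58.   24.6 -82.3] 0.09438242302808461 [118. 117. 111.]
[186, 298, 20, 22, 217] [549.5 218.5  16.3   4.6 -87.6] 0.100251002429538 [95. 85. 68.]
[166, 322, 12, 19, 110] [582.  215.3   6.7   2.2  85.9] 0.10057545902984807 [48.5 47.  43.5]
[191, 340, 57, 41, 779] [586.1 270.4  64.4   3.4  85.8] 0.09919717678600287 [35. 36. 37.]
```

```bash
python3 -m inch '[{"wx":0,"wy":0,"wz":0,"x":-0.002,"y":0.0005,"z":-0.035,"hand":1},{"wx":0,"wy":0,"wz":0,"x":0,"y":0,"z":-0.04,"hand":1},{"wx":0,"wy":0,"wz":0,"x":0,"y":0,"z":-0.04,"hand":1},{"wx":0,"wy":0,"wz":0,"x":0,"y":0,"z":-0.04,"hand":1},{"wx":0,"wy":0,"wz":0,"x":0,"y":0,"z":-0.021,"hand":1}]' 60
python3 -m inch '[{"wx":0,"wy":0,"wz":0,"x":0,"y":0,"z":0,"hand":-1},{"wx":0,"wy":0,"wz":0,"x":0,"y":0,"z":0,"hand":-1},{"wx":0,"wy":0,"wz":0,"x":0,"y":0,"z":0,"hand":-1},{"wx":0,"wy":0,"wz":0,"x":0,"y":0,"z":0,"hand":-1},{"wx":0,"wy":0,"wz":0,"x":0,"y":0,"z":0,"hand":-1}]' 60
python3 -m inch '[{"wx":0,"wy":0,"wz":0,"x":0,"y":0,"z":0,"hand":-1},{"wx":0,"wy":0,"wz":0,"x":0,"y":0,"z":0,"hand":-1},{"wx":0,"wy":0,"wz":0,"x":0,"y":0,"z":0,"hand":-1},{"wx":0,"wy":0,"wz":0,"x":0,"y":0,"z":0,"hand":-1},{"wx":0,"wy":0,"wz":0,"x":0,"y":0,"z":0,"hand":-1}]'
```

```text
time: 1.7
ee_pos: [0.4273, 0.2131, 0.0521]
tool_rot: [[-0.77, -0.638, -0.004], [-0.638, 0.77, -0.002], [0.004, 0.001, -1.0]]
force: [0.7, -0.7, 0.3]
gripper_width: 0.998
time: 2.2
ee_pos: [0.431, 0.2148, 0.0569]
tool_rot: [[-0.77, -0.638, 0.003], [-0.638, 0.77, 0.001], [-0.003, -0.001, -1.0]]
force: [-0.6, 0.0, 6.5]
gripper_width: 0.531
time: 2.7
ee_pos: [0.431, 0.2147, 0.0568]
tool_rot: [[-0.77, -0.638, 0.003], [-0.638, 0.77, 0.001], [-0.003, -0.001, -1.0]]
force: [-0.0, -0.5, 7.5]
gripper_width: 0.534
```

Run:
```python
from h import *
d=pickle.load(open("d0.pkl","rb"))
for n in d:
    c=d[n];P=cloud(c);z=P[...,2]
    B=np.array([.5175,-.286]) if n=="top" else np.array([.5153,-.2913])
    a=np.radians(-3.6);R=np.array([[np.cos(a),-np.sin(a)],[np.sin(a),np.cos(a)]])
    L=(P[...,:2]-B)@R  # base coords
    def show(name,q):print(n,name,q.sum(),"base",np.nanmedian(L[q],0).round(4),"rect",rect(P[q]) if q.any() else"", "z",np.nanmedian(z[q]).round(4))
    inb=(abs(L[...,0])<.09)&(abs(L[...,1])<.17)
    show("hole",inb&(L[...,1]<-.07)&(z<.036))
    show("hi",inb&(z>.105)&(z<.15)&(L[...,1]>0))
    m=(inb&(z>.115)&(z<.14)).astype(np.uint8)
    k,l,st,_=cv2.connectedComponentsWithStats(m)
    for i in range(1,k):show("  comp%d"%i,l==i)
```

```text
scene hole 272 base [-0.0007 -0.1078] rect [ 508.5 -396.6   54.8   44.    -4.8] z 0.0155
scene hi 142 base [-0.0301  0.1156] rect [ 540.7 -190.4  138.9   26.7  -26.2] z 0.1229
scene   comp1 88 base [-0.0348  0.1217] rect [ 489.4 -165.1   26.7   24.4   63.2] z 0.1263
scene   comp2 27 base [0.0735 0.0743] rect [ 594.  -220.7   14.9   13.5  -87.1] z 0.1189
top hole 269 base [ 0.0028 -0.1288] rect [ 510.7 -410.9   54.7   31.1   -2.8] z 0.0154
top hi 148 base [-0.0332  0.1222] rect [ 538.7 -189.1  142.    27.4  -31.3] z 0.1258
top   comp1 31 base [0.0727 0.0742] rect [ 594.9 -216.2   14.3   13.3  -64. ] z 0.1196
top   comp2 102 base [-0.036   0.1252] rect [ 489.4 -159.2   26.    25.3   32.1] z 0.1279
```

```bash
python3 -m inch '[{"wx":0,"wy":0,"wz":0,"x":0,"y":0,"z":0.02,"hand":-1},{"wx":0,"wy":0,"wz":0,"x":0,"y":0,"z":0.035,"hand":-1},{"wx":0,"wy":0,"wz":0,"x":0,"y":0,"z":0.04,"hand":-1},{"wx":0,"wy":0,"wz":0,"x":0,"y":0,"z":0.045,"hand":-1},{"wx":0,"wy":0,"wz":0,"x":0,"y":0,"z":0.035,"hand":-1}]'
python3 -m inch '[{"wx":0,"wy":0,"wz":-2,"x":0.005,"y":-0.03,"z":0,"hand":-1},{"wx":0,"wy":0,"wz":-3,"x":0.0095,"y":-0.041,"z":0,"hand":-1},{"wx":0,"wy":0,"wz":-3,"x":0.0095,"y":-0.042,"z":0,"hand":-1},{"wx":0,"wy":0,"wz":-3,"x":0.0095,"y":-0.042,"z":0,"hand":-1},{"wx":0,"wy":0,"wz":-3,"x":0.0095,"y":-0.042,"z":0,"hand":-1}]'
python3 -m inch '[{"wx":0,"wy":0,"wz":-3,"x":0.0095,"y":-0.042,"z":0,"hand":-1},{"wx":0,"wy":0,"wz":-3,"x":0.0095,"y":-0.042,"z":0,"hand":-1},{"wx":0,"wy":0,"wz":-3,"x":0.0095,"y":-0.042,"z":0,"hand":-1},{"wx":0,"wy":0,"wz":-3,"x":0.0095,"y":-0.042,"z":0,"hand":-1},{"wx":0,"wy":0,"wz":-3,"x":0.0095,"y":-0.042,"z":0,"hand":-1}]'
python3 -m inch '[{"wx":0,"wy":0,"wz":-3,"x":0.0095,"y":-0.042,"z":0,"hand":-1},{"wx":0,"wy":0,"wz":-3,"x":0.0095,"y":-0.042,"z":0,"hand":-1},{"wx":0,"wy":0,"wz":-3,"x":0.0095,"y":-0.042,"z":0,"hand":-1},{"wx":0,"wy":0,"wz":-3,"x":0.0095,"y":-0.042,"z":0,"hand":-1},{"wx":0,"wy":0,"wz":-2,"x":0.0095,"y":-0.03,"z":0,"hand":-1}]'
python3 -m inch '[{"wx":0,"wy":0,"wz":0,"x":0,"y":0,"z":0,"hand":-1},{"wx":0,"wy":0,"wz":0,"x":0,"y":0,"z":0,"hand":-1},{"wx":0,"wy":0,"wz":0,"x":0,"y":0,"z":0,"hand":-1},{"wx":0,"wy":0,"wz":0,"x":0,"y":0,"z":0,"hand":-1},{"wx":0,"wy":0,"wz":0,"x":0,"y":0,"z":0,"hand":-1}]'
python3 look.py w3
```

```text
time: 3.2
ee_pos: [0.4295, 0.2141, 0.2328]
tool_rot: [[-0.77, -0.638, 0.001], [-0.638, 0.77, 0.001], [-0.001, -0.0, -1.0]]
force: [1.2, 1.4, -3.7]
gripper_width: 0.537
time: 3.7
ee_pos: [0.4722, 0.0155, 0.2303]
tool_rot: [[-0.902, -0.432, -0.0], [-0.432, 0.902, 0.0], [0.0, 0.0, -1.0]]
force: [0.7, 0.6, -4.2]
gripper_width: 0.537
time: 4.2
ee_pos: [0.5198, -0.1945, 0.2301]
tool_rot: [[-0.983, -0.183, -0.0], [-0.183, 0.983, 0.001], [0.0, 0.001, -1.0]]
force: [0.1, 0.4, -4.1]
gripper_width: 0.533
time: 4.7
ee_pos: [0.5671, -0.3935, 0.2296]
tool_rot: [[-0.998, 0.061, -0.001], [0.061, 0.998, 0.0], [0.001, 0.0, -1.0]]
force: [0.6, -0.2, -3.9]
gripper_width: 0.533
time: 5.2
ee_pos: [0.5677, -0.3899, 0.2307]
tool_rot: [[-0.998, 0.057, 0.0], [0.057, 0.998, -0.0], [-0.0, -0.0, -1.0]]
force: [-1.0, -0.2, -4.1]
gripper_width: 0.532
5.2 [ 0.56766014 -0.38990899  0.23074856] [-0.602  0.487  0.205  1.289  0.    -0.545] jaw yaw 86.74580686424869 tilt [ 2.e-04 -0.e+00 -1.e+00]
[481, 209, 28, 26, 319] [ 592.1 -220.5   16.1    9.3  -36.1] 0.1003905528124317 [96. 97. 98.]
[549, 358, 11, 30, 204] [ 746.2 -143.1   26.2    5.7   -4.6] 0.094534272253806 [48. 65. 86.]
```

View pics/w3.png

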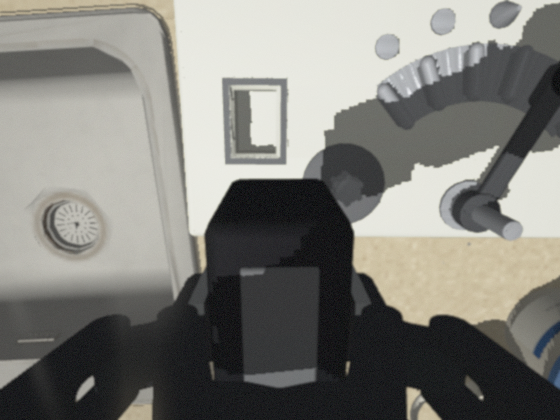

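The wrist view shows the well frame at (222–288, 78–165), flat caps at (387,47) and (443,21), and the pointed stud at (505,14). The stud marks the notch nearest the parking bay. Next I measure the well, the markers, the pivot and how the battery sits in the grip.

```bash
cat > m.py <<'E'
from h import *
c=pickle.load(open("w3.pkl","rb"));f=c["frame"];g=cv2.cvtColor(f,cv2.COLOR_RGB2GRAY);P=cloud(c);z=P[...,2]
# well frame: dark/grey pixels in window; contour hull outer
sub=np.zeros_like(g);sub[70:175,212:300]=(g[70:175,212:300]<170)
cs,_=cv2.findContours(sub,cv2.RETR_EXTERNAL,cv2.CHAIN_APPROX_NONE)
k=max(cs,key=cv2.contourArea)[:,0,:];print("frame px",k.min(0),k.max(0))
Q=onz(c,k,.045);print("frame rect",rect(Q))
# inner mouth: hole opening by depth <.036
q=np.zeros_like(z,bool);q[70:175,212:300]=(z[70:175,212:300]<.038);print("hole px",np.argwhere(q).min(0),np.argwhere(q).max(0),"rays on mouth",rect(onz(c,np.argwhere(q)[:,::-1],.045)))
print("row 120 g",g[120,216:296].tolist());print("col 255 g",g[72:172,255].tolist())
print("z row120",(z[120,216:296:3]*1000).round().tolist());print("z col255",(z[72:172:3,255]*1000).round().tolist())
# battery in hand
b=(z>.255)&(z<.29);print("bat top",b.sum(),rect(P[b]) if b.any() else 0,np.nanmedian(z[b]) if b.any() else 0)
A=np.argwhere(b)
if len(A):print(A.min(0),A.max(0))
print("z col 280",(z[175:400:6,280]*1000).round().tolist())
# markers
for nm,(u,v) in dict(stud=(505,14),capa=(443,21),capb=(387,47)).items():
    w=np.zeros_like(g);a=slice(max(v-20,0),v+20);bb=slice(u-24,u+24)
    w[a,bb]=(g[a,bb]<215)
    cs,_=cv2.findContours(w,cv2.RETR_EXTERNAL,2);kk=max(cs,key=cv2.contourArea)
    (x,y),r=cv2.minEnclosingCircle(kk);zz=z[a,bb]
    print(nm,round(x,1),round(y,1),round(r,1),onz(c,[[x,y]],.047)[0].round(4),"zmax",np.nanmax(zz).round(4))
E
python3 m.py
```

```text
frame px [222  78] [287 163]
frame rect [ 508.4 -407.2   73.    55.9   -3.5]
hole px [ 85 235] [152 289] rays on mouth [ 506.5 -401.1   57.1   47.4   -3.2]
row 120 g [233, 233, 233, 233, 233, 232, 222, 185, 146, 131, 129, 128, 132, 141, 146, 140, 151, 151, 137, 109, 91, 96, 104, 108, 109, 111, 110, 110, 108, 109, 109, 109, 104, 110, 126, 174, 219, 231, 232, 232, 233, 232, 232, 232, 232, 232, 232, 233, 231, 232, 232, 232, 232, 232, 231, 231, 232, 232, 232, 229, 226, 223, 223, 213, 178, 139, 123, 122, 122, 124, 142, 185, 224, 231, 231, 231, 231, 231, 232, 231]
col 255 g [232, 233, 232, 232, 230, 216, 169, 134, 127, 126, 123, 129, 154, 194, 215, 215, 207, 184, 168, 196, 225, 230, 232, 233, 231, 232, 232, 232, 233, 232, 232, 233, 232, 232, 232, 233, 232, 232, 232, 233, 232, 232, 231, 233, 231, 232, 233, 233, 232, 233, 232, 233, 233, 232, 233, 233, 232, 232, 232, 232, 231, 233, 232, 233, 232, 232, 232, 232, 233, 232, 232, 228, 201, 156, 124, 109, 108, 104, 102, 96, 112, 150, 178, 188, 189, 184, 157, 135, 124, 126, 126, 140, 184, 223, 232, 234, 233, 233, 233, 233]
z row120 [45.0, 47.0, 46.
[... 203 characters left out ...]
, 16.0, 15.0, 14.0, 14.0, 16.0, 15.0, 16.0, 14.0, 15.0, 15.0, 15.0, 14.0, 14.0, 16.0, 13.0, 14.0, 16.0, 14.0, 18.0, 42.0, 45.0, 47.0, 46.0, 45.0, 47.0, 44.0]
bat top 36439 [ 557.5 -388.7  113.    58.9   87. ] 0.2753697549458394
[203  73] [408 487]
z col 280 [45.0, 217.0, 228.0, 239.0, 249.0, 257.0, 264.0, 271.0, 272.0, 274.0, 275.0, 275.0, 275.0, 275.0, 274.0, 274.0, 276.0, 277.0, 275.0, 275.0, 275.0, 276.0, 277.0, 276.0, 276.0, 275.0, 276.0, 276.0, 276.0, 276.0, 275.0, 276.0, 276.0, 276.0, 276.0, 275.0, 307.0, 311.0]
stud 505.2 14.1 18.6 [ 0.4351 -0.198   0.047 ] zmax 0.0717
capa 443.5 21.5 15.1 [ 0.4377 -0.2477  0.047 ] zmax 0.0521
capb 387.5 46.5 14.3 [ 0.4539 -0.2928  0.047 ] zmax 0.0525
```

Run:
```python
from h import *
c=pickle.load(open("w3.pkl","rb"));P=cloud(c)
t=np.array([.56766,-.38991]);a=np.radians(86.746);yj=np.array([np.cos(a),np.sin(a)]);xt=np.array([-yj[1],yj[0]])
for v in range(176,400,8):
    p=P[v,280]; print(v,(p*1000).round(1),"toolx %.1f"%((p[:2]-t)@xt*1000))
z=P[...,2]
for v in (215,240,262):
    q=np.argwhere((z[v]>.262)&(z[v]<.285))[:,0];q=q[(q>195)&(q<365)]
    print(v,q.min(),q.max(),[((P[v,u,:2]-t)@yj*1000).round(1) for u in(q.min(),q.max())])
```

```text
176 [ 557.8 -388.    45.2] toolx 9.9
184 [ 528.3 -386.7  223.3] toolx 39.5
192 [ 528.5 -386.8  237.5] toolx 39.3
200 [ 528.9 -386.8  248.4] toolx 38.9
208 [ 528.7 -386.8  260. ] toolx 39.1
216 [ 528.8 -386.9  268.5] toolx 38.9
224 [ 529.9 -386.9  273.1] toolx 37.9
232 [ 531.4 -387.   275.7] toolx 36.3
240 [ 534.1 -387.2  275. ] toolx 33.6
248 [ 536.6 -387.3  275.2] toolx 31.2
256 [ 539.4 -387.5  274.6] toolx 28.4
264 [ 541.7 -387.6  275.1] toolx 26.0
272 [ 543.4 -387.7  277.1] toolx 24.4
280 [ 546.7 -387.9  275.7] toolx 21.1
288 [ 549.1 -388.   276.1] toolx 18.6
296 [ 551.7 -388.2  276.3] toolx 16.1
304 [ 554.9 -388.3  275.3] toolx 12.8
312 [ 558.  -388.5  274.9] toolx 9.7
320 [ 560.1 -388.6  276. ] toolx 7.6
328 [ 563.1 -388.8  275.8] toolx 4.6
336 [ 565.6 -388.9  276.4] toolx 2.1
344 [ 568.4 -389.1  276.5] toolx -0.7
352 [ 571.1 -389.3  276.8] toolx -3.4
360 [ 574.6 -389.5  276.1] toolx -6.9
368 [ 578.2 -389.7  275.5] toolx -10.5
376 [ 581.4 -389.8  275.4] toolx -13.7
384 [ 583.2 -389.9  277. ] toolx -15.5
392 [ 557.1 -388.5  308.7] toolx 10.6
215 213 346 [np.float64(-20.6), np.float64(21.8)]
240 205 354 [np.float64(-21.7), np.float64(23.5)]
262 206 352 [np.float64(-22.2), np.float64(23.1)]
```

```bash
python3 -m inch '[{"wx":0,"wy":0,"wz":-0.2,"x":-0.02,"y":-0.006,"z":0,"hand":-1},{"wx":0,"wy":0,"wz":0,"x":-0.0373,"y":-0.012,"z":0,"hand":-1},{"wx":0,"wy":0,"wz":0,"x":0,"y":0,"z":-0.03,"hand":-1},{"wx":0,"wy":0,"wz":0,"x":0,"y":0,"z":-0.04,"hand":-1},{"wx":0,"wy":0,"wz":0,"x":0,"y":0,"z":-0.04,"hand":-1}]' 60
python3 -m inch '[{"wx":0,"wy":0,"wz":0,"x":0,"y":0,"z":0,"hand":-1},{"wx":0,"wy":0,"wz":0,"x":0,"y":0,"z":0,"hand":-1},{"wx":0,"wy":0,"wz":0,"x":0,"y":0,"z":0,"hand":-1},{"wx":0,"wy":0,"wz":0,"x":0,"y":0,"z":0,"hand":-1},{"wx":0,"wy":0,"wz":0,"x":0,"y":0,"z":0,"hand":-1}]'
python3 - <<'E'
from workcell import env
s=env.observe();print(s["ee_pos"],s["force"])
from h import *
d=pickle.load(open("d0.pkl","rb"));c=d["top"]
g=cv2.cvtColor(c["frame"],cv2.COLOR_RGB2GRAY)
sub=np.zeros_like(g);sub[185:225,440:472]=g[185:225,440:472]<200
cs,_=cv2.findContours(sub,0,1);k=max(cs,key=cv2.contourArea)[:,0,:];print("top well",rect(onz(c,k,.045)))
E
```

```text
time: 5.75
ee_pos: [0.5107, -0.4092, 0.1205]
tool_rot: [[-0.998, 0.061, 0.002], [0.061, 0.998, -0.002], [-0.002, -0.002, -1.0]]
force: [1.2, -0.4, -4.0]
gripper_width: 0.526
time: 6.25
ee_pos: [0.5115, -0.4097, 0.1224]
tool_rot: [[-0.998, 0.061, 0.003], [0.061, 0.998, -0.002], [-0.003, -0.002, -1.0]]
force: [-0.0, 0.3, -4.1]
gripper_width: 0.532
[ 0.51146349 -0.40971519  0.12238543] [-0.01050329  0.28705836 -4.11807213]
top well [ 509.8 -406.6   71.7   52.4   -3.3]
```

```bash
python3 -m inch '[{"wx":0,"wy":0,"wz":0,"x":-0.001,"y":0.0017,"z":-0.004,"hand":-1},{"wx":0,"wy":0,"wz":0,"x":0,"y":0,"z":-0.006,"hand":-1},{"wx":0,"wy":0,"wz":0,"x":0,"y":0,"z":-0.006,"hand":-1},{"wx":0,"wy":0,"wz":0,"x":0,"y":0,"z":-0.005,"hand":-1},{"wx":0,"wy":0,"wz":0,"x":0,"y":0,"z":-0.004,"hand":-1}]' 60
```

```text
time: 6.75
ee_pos: [0.5094, -0.4071, 0.0946]
tool_rot: [[-0.998, 0.061, 0.0], [0.061, 0.998, 0.0], [-0.0, 0.0, -1.0]]
force: [2.5, 0.3, -3.1]
gripper_width: 0.53
```

Already 6 mm past the mouth with almost no force, so I keep descending.

```bash
python3 -m inch '[{"wx":0,"wy":0,"wz":0,"x":0,"y":0,"z":-0.004,"hand":-1},{"wx":0,"wy":0,"wz":0,"x":0,"y":0,"z":-0.004,"hand":-1},{"wx":0,"wy":0,"wz":0,"x":0,"y":0,"z":-0.004,"hand":-1},{"wx":0,"wy":0,"wz":0,"x":0,"y":0,"z":-0.003,"hand":-1},{"wx":0,"wy":0,"wz":0,"x":0,"y":0,"z":-0.003,"hand":-1}]' 60
```

```text
time: 7.25
ee_pos: [0.5094, -0.4073, 0.0771]
tool_rot: [[-0.998, 0.061, 0.0], [0.061, 0.998, -0.0], [-0.0, -0.0, -1.0]]
force: [0.4, 0.4, -4.3]
gripper_width: 0.531
```

```bash
python3 -m inch '[{"wx":0,"wy":0,"wz":0,"x":0,"y":0,"z":-0.002,"hand":-1},{"wx":0,"wy":0,"wz":0,"x":0,"y":0,"z":-0.002,"hand":-1},{"wx":0,"wy":0,"wz":0,"x":0,"y":0,"z":-0.001,"hand":-1},{"wx":0,"wy":0,"wz":0,"x":0,"y":0,"z":-0.001,"hand":-1},{"wx":0,"wy":0,"wz":0,"x":0,"y":0,"z":0,"hand":-1}]' 60
```

```text
time: 7.75
ee_pos: [0.5095, -0.4073, 0.0739]
tool_rot: [[-0.998, 0.061, 0.001], [0.061, 0.998, -0.001], [-0.001, -0.001, -1.0]]
force: [-4.5, 3.6, 14.4]
gripper_width: 0.531
```

```bash
python3 -m inch '[{"wx":0,"wy":0,"wz":0,"x":0,"y":0,"z":-0.001,"hand":-1},{"wx":0,"wy":0,"wz":0,"x":0,"y":0,"z":-0.001,"hand":-1},{"wx":0,"wy":0,"wz":0,"x":0,"y":0,"z":-0.001,"hand":-1},{"wx":0,"wy":0,"wz":0,"x":0,"y":0,"z":0,"hand":-1},{"wx":0,"wy":0,"wz":0,"x":0,"y":0,"z":0,"hand":-1}]' 60
```

```text
time: 8.25
ee_pos: [0.5096, -0.4076, 0.0736]
tool_rot: [[-0.998, 0.062, 0.003], [0.062, 0.998, -0.002], [-0.003, -0.001, -1.0]]
force: [-8.9, 5.9, 31.5]
gripper_width: 0.53
```

```bash
python3 -m inch '[{"wx":0,"wy":0,"wz":0,"x":0,"y":0,"z":0.002,"hand":-1},{"wx":0,"wy":0,"wz":0,"x":0,"y":0,"z":0.001,"hand":0.5},{"wx":0,"wy":0,"wz":0,"x":0,"y":0,"z":0,"hand":0.5},{"wx":0,"wy":0,"wz":0,"x":0,"y":0,"z":0,"hand":0.5},{"wx":0,"wy":0,"wz":0,"x":0,"y":0,"z":0,"hand":0.5}]' 60
python3 -m inch '[{"wx":0,"wy":0,"wz":0,"x":0,"y":0,"z":0.02,"hand":0.5},{"wx":0,"wy":0,"wz":0,"x":0,"y":0,"z":0.03,"hand":0.5},{"wx":0,"wy":0,"wz":0,"x":0,"y":0,"z":0.04,"hand":0.5},{"wx":0,"wy":0,"wz":0,"x":0,"y":0,"z":0.04,"hand":0.5},{"wx":0,"wy":0,"wz":0,"x":0,"y":0,"z":0.03,"hand":0.5}]'
cat > tz.py <<'E'
from h import *
from workcell import optics
import sys
c=optics.camera("top");pickle.dump(c,open(sys.argv[1]+".pkl","wb"));P=cloud(c);z=P[...,2];x,y=P[...,0],P[...,1]
q=(x>.44)&(x<.6)&(y<-.35)&(y>-.45)&(z>.08)&(z<.16);print("battery top",rect(P[q]),np.median(z[q]),q.sum())
q=(z>.1)&(z<.2)&(x>.4)&(x<.64)&(y>-.33)&(y<-.1)
k,l,st,_=cv2.connectedComponentsWithStats(q.astype(np.uint8))
for i in range(1,k):
    if st[i,4]>8:print("lever",st[i].tolist(),rect(P[l==i]),np.median(z[l==i]))
E
python3 tz.py t1
```

```text
time: 8.75
ee_pos: [0.5091, -0.4072, 0.0709]
tool_rot: [[-0.998, 0.061, -0.001], [0.061, 0.998, 0.0], [0.001, 0.0, -1.0]]
force: [-0.3, 0.0, -0.0]
gripper_width: 0.747
time: 9.25
ee_pos: [0.5097, -0.4076, 0.2337]
tool_rot: [[-0.998, 0.061, 0.001], [0.061, 0.998, -0.001], [-0.001, -0.001, -1.0]]
force: [-0.5, 0.1, -0.3]
gripper_width: 0.753
battery top [ 508.5 -404.2   74.    45.9   -2.8] 0.11611830919501287 599
lever [383, 166, 7, 8, 42] [ 595.6 -215.1   15.3   13.4   -7.5] 0.11841639654572256
lever [359, 206, 13, 12, 116] [ 489.5 -159.1   26.7   25.7   20.4] 0.1271444384117797
```

The battery top is at 0.116 m against an expected 0.117 m, and its yaw matches the well, so it is home. Next I look at the lever from the wrist.

```bash
python3 -m inch '[{"wx":0,"wy":0,"wz":0,"x":0.012,"y":0.043,"z":0.006,"hand":0.5},{"wx":0,"wy":0,"wz":0,"x":0.012,"y":0.043,"z":0.006,"hand":0.5},{"wx":0,"wy":0,"wz":0,"x":0.012,"y":0.043,"z":0.006,"hand":0.5},{"wx":0,"wy":0,"wz":0,"x":0.012,"y":0.043,"z":0.006,"hand":0.5},{"wx":0,"wy":0,"wz":0,"x":0.012,"y":0.043,"z":0.006,"hand":0.5}]'
python3 -m inch '[{"wx":0,"wy":0,"wz":0,"x":0,"y":0,"z":0,"hand":0.5},{"wx":0,"wy":0,"wz":0,"x":0,"y":0,"z":0,"hand":0.5},{"wx":0,"wy":0,"wz":0,"x":0,"y":0,"z":0,"hand":0.5},{"wx":0,"wy":0,"wz":0,"x":0,"y":0,"z":0,"hand":0.5},{"wx":0,"wy":0,"wz":0,"x":0,"y":0,"z":0,"hand":0.5}]'
python3 look.py w4
python3 - <<'E'
from h import *
c=pickle.load(open("w4.pkl","rb"));P=cloud(c);z=P[...,2]
for n,lo,hi in(("sp",.114,.126),("knob",.122,.134),("base",.042,.049),("cone",.055,.075)):
    q=(z>lo)&(z<hi)&(P[...,0]<.66)&(P[...,1]>-.35)&(P[...,1]<-.05)
    k,l,st,_=cv2.connectedComponentsWithStats(q.astype(np.uint8))
    for i in range(1,k):
        if st[i,4]>100:print(n,st[i].tolist(),rect(P[l==i]),np.median(z[l==i]).round(4))
E
```

```text
time: 9.8
ee_pos: [0.5694, -0.1906, 0.261]
tool_rot: [[-0.998, 0.062, -0.001], [0.062, 0.998, 0.0], [0.001, 0.0, -1.0]]
force: [0.5, 0.2, 0.1]
gripper_width: 0.749
time: 10.3
ee_pos: [0.5689, -0.1934, 0.2609]
tool_rot: [[-0.998, 0.063, -0.001], [0.063, 0.998, 0.0], [0.001, 0.0, -1.0]]
force: [-0.6, 0.1, -0.6]
gripper_width: 0.751
10.3 [ 0.56888718 -0.19340596  0.26094682] [-0.328  0.307  0.011  1.275 -0.    -0.264] jaw yaw 86.36731959936773 tilt [-5.e-04  1.e-04 -1.e+00]
[22, 89, 36, 93, 1395] [ 508.6 -385.9   74.     6.7   -3.5] 0.10052665450352427 [21. 22. 23.]
[245, 211, 18, 15, 115] [ 589.7 -215.8   15.3    6.1   74.6] 0.10073792450405061 [67. 67. 69.]
[530, 224, 30, 134, 1662] [682.   55.3 131.3   3.7  -3.6] 0.09854803473471063 [32. 33. 32.]
[337, 325, 37, 69, 1570] [ 747.5 -127.5   74.2   33.6  -18.9] 0.09704196036263352 [ 79. 100. 128.]
[268, 373, 52, 13, 252] [ 768.5 -190.9   53.4   11.3  -88.7] 0.09357084323459888 [118.5 116.  106.5]
[429, 394, 14, 14, 104] [800.2 -45.4  16.5  14.    7.4] 0.0982101098162875 [ 81. 102. 128.]
sp [243, 219, 19, 20, 293] [ 594.  -216.9   15.1   15.1  -48.4] 0.1205
knob [298, 72, 38, 40, 1159] [ 488.6 -160.8   27.2   27.    43.5] 0.1284
base [92, 10, 285, 227, 45199] [ 519.6 -229.2  254.5  215.2   86.4] 0.0459
cone [251, 24, 19, 21, 295] [ 435.8 -201.1   16.    15.9   -2.2] 0.0609
cone [231, 61, 19, 53, 664] [ 478.9 -222.6   45.    12.     2.5] 0.0607
cone [269, 63, 20, 52, 656] [ 482.4 -188.3   45.1   12.   -14.5] 0.0607
cone [189, 73, 30, 49, 650] [ 485.5 -256.4   45.4   12.1   19.8] 0.0607
cone [154, 98, 39, 41, 632] [ 502.1 -286.8   45.3   12.1   37.1] 0.0606
cone [238, 101, 76, 111, 1978] [ 549.2 -189.8  110.7   32.5  -33.1] 0.0736
cone [325, 108, 40, 39, 618] [ 520.1 -128.7   45.1   12.1  -50. ] 0.0607
cone [119, 177, 34, 33, 370] [ 567.2 -328.1   24.9   23.2   26.5] 0.0707
```

View pics/w4.png

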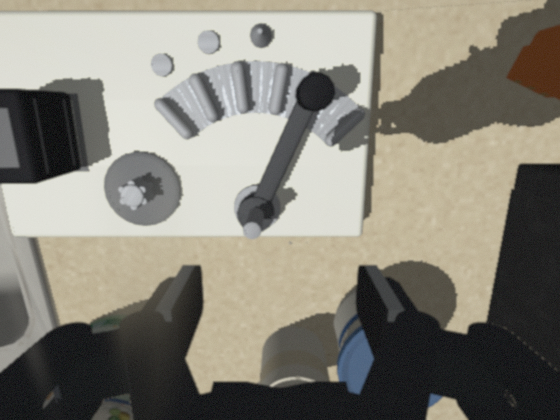

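The grey cone at (261,35) is the pointed stud, and the caps at (208,41) and (162,64) are flat. The knob top is at (315,92).

Pivot to knob measures 119.4 mm and pivot to stud 159 mm, both as specified. The swing needed is about 22.3° (0.39 rad), and the neighbouring teeth's midline at 5.8° agrees with the stud's 5.7°.

```bash
python3 -m inch '[{"wx":0,"wy":0,"wz":-6.1,"x":-0.02,"y":0.008,"z":0,"hand":0.5},{"wx":0,"wy":0,"wz":-6.1,"x":-0.03,"y":0.0123,"z":0,"hand":0.5},{"wx":0,"wy":0,"wz":-6.1,"x":-0.03,"y":0.0123,"z":-0.02,"hand":0.5},{"wx":0,"wy":0,"wz":-6.1,"x":0,"y":0,"z":-0.04,"hand":0.5},{"wx":0,"wy":0,"wz":0,"x":0,"y":0,"z":-0.04,"hand":0.5}]' 60
python3 -m inch '[{"wx":0,"wy":0,"wz":0,"x":0,"y":0,"z":0,"hand":0.5},{"wx":0,"wy":0,"wz":0,"x":0,"y":0,"z":0,"hand":0.5},{"wx":0,"wy":0,"wz":0,"x":0,"y":0,"z":0,"hand":0.5},{"wx":0,"wy":0,"wz":0,"x":0,"y":0,"z":0,"hand":0.5},{"wx":0,"wy":0,"wz":0,"x":0,"y":0,"z":0,"hand":0.5}]'
```

```text
time: 10.85
ee_pos: [0.4893, -0.1602, 0.1615]
tool_rot: [[-0.882, 0.471, 0.003], [0.471, 0.882, -0.001], [-0.003, 0.001, -1.0]]
force: [0.6, 0.3, -0.4]
gripper_width: 0.75
time: 11.35
ee_pos: [0.4905, -0.16, 0.1628]
tool_rot: [[-0.884, 0.468, 0.002], [0.468, 0.884, -0.001], [-0.003, 0.0, -1.0]]
force: [0.3, 0.6, 0.4]
gripper_width: 0.75
```

Shift to (0.4886, −0.1608), go down to z≈0.087 and close.

```bash
python3 -m inch '[{"wx":0,"wy":0,"wz":0,"x":-0.002,"y":-0.0008,"z":-0.02,"hand":0.5},{"wx":0,"wy":0,"wz":0,"x":0,"y":0,"z":-0.025,"hand":0.5},{"wx":0,"wy":0,"wz":0,"x":0,"y":0,"z":-0.02,"hand":0.5},{"wx":0,"wy":0,"wz":0,"x":0,"y":0,"z":-0.01,"hand":0.5},{"wx":0,"wy":0,"wz":0,"x":0,"y":0,"z":0,"hand":0.5}]' 60
python3 -m inch '[{"wx":0,"wy":0,"wz":0,"x":0,"y":0,"z":0,"hand":-1},{"wx":0,"wy":0,"wz":0,"x":0,"y":0,"z":0,"hand":-1},{"wx":0,"wy":0,"wz":0,"x":0,"y":0,"z":0,"hand":-1},{"wx":0,"wy":0,"wz":0,"x":0,"y":0,"z":0,"hand":-1},{"wx":0,"wy":0,"wz":0,"x":0,"y":0,"z":0,"hand":-1}]' 50
```

```text
time: 11.85
ee_pos: [0.4866, -0.1602, 0.0855]
tool_rot: [[-0.884, 0.468, -0.002], [0.468, 0.884, 0.001], [0.002, -0.0, -1.0]]
force: [-0.4, 0.2, -1.0]
gripper_width: 0.755
time: 12.35
ee_pos: [0.488, -0.1607, 0.087]
tool_rot: [[-0.884, 0.468, 0.002], [0.468, 0.884, -0.001], [-0.002, 0.0, -1.0]]
force: [-0.8, -0.2, 2.9]
gripper_width: 0.316
```

```bash
python3 -m inch '[{"wx":0,"wy":0,"wz":0,"x":0,"y":0,"z":0.005,"hand":-1},{"wx":0,"wy":0,"wz":0,"x":0,"y":0,"z":0.006,"hand":-1},{"wx":0,"wy":0,"wz":0,"x":0,"y":0,"z":0.006,"hand":-1},{"wx":0,"wy":0,"wz":0,"x":0,"y":0,"z":0.005,"hand":-1},{"wx":0,"wy":0,"wz":0,"x":0,"y":0,"z":0.002,"hand":-1}]' 50
python3 - <<'E'
import numpy as np
r=119.6;a=np.radians(28.03-22.33*np.arange(0,11)/10)
p=np.c_[-r*np.cos(a),r*np.sin(a)];print(np.diff(p,axis=0).round(2).tolist(),p[-1]-p[0])
E
```

```text
time: 12.85
ee_pos: [0.4883, -0.1609, 0.1108]
tool_rot: [[-0.884, 0.468, 0.002], [0.468, 0.884, -0.001], [-0.002, 0.0, -1.0]]
force: [5.4, -2.2, -4.6]
gripper_width: 0.318
[[-2.11, -4.16], [-1.95, -4.24], [-1.78, -4.31], [-1.61, -4.37], [-1.44, -4.43], [-1.27, -4.49], [-1.09, -4.53], [-0.91, -4.57], [-0.73, -4.6], [-0.55, -4.63]] [-13.43752798 -44.32544145]
```

Lifted 24 mm at −4.6 N, which matches the lever's weight and spring. Now the arc.

```bash
python3 -m inch '[{"wx":0,"wy":0,"wz":2.2,"x":-0.0021,"y":-0.0042,"z":0,"hand":-1},{"wx":0,"wy":0,"wz":2.2,"x":-0.002,"y":-0.0042,"z":0,"hand":-1},{"wx":0,"wy":0,"wz":2.2,"x":-0.0018,"y":-0.0043,"z":0,"hand":-1},{"wx":0,"wy":0,"wz":2.2,"x":-0.0016,"y":-0.0044,"z":0,"hand":-1},{"wx":0,"wy":0,"wz":2.2,"x":-0.0014,"y":-0.0044,"z":0,"hand":-1}]' 50
python3 -m inch '[{"wx":0,"wy":0,"wz":2.2,"x":-0.0013,"y":-0.0045,"z":0,"hand":-1},{"wx":0,"wy":0,"wz":2.2,"x":-0.0011,"y":-0.0045,"z":0,"hand":-1},{"wx":0,"wy":0,"wz":2.2,"x":-0.0009,"y":-0.0046,"z":0,"hand":-1},{"wx":0,"wy":0,"wz":2.2,"x":-0.0007,"y":-0.0046,"z":0,"hand":-1},{"wx":0,"wy":0,"wz":2.2,"x":-0.0005,"y":-0.0046,"z":0,"hand":-1}]'
python3 -m inch '[{"wx":0,"wy":0,"wz":0,"x":0,"y":0,"z":0,"hand":-1},{"wx":0,"wy":0,"wz":0,"x":0,"y":0,"z":0,"hand":-1},{"wx":0,"wy":0,"wz":0,"x":0,"y":0,"z":0,"hand":-1},{"wx":0,"wy":0,"wz":0,"x":0,"y":0,"z":0,"hand":-1},{"wx":0,"wy":0,"wz":0,"x":0,"y":0,"z":0,"hand":-1}]'
```

```text
time: 13.35
ee_pos: [0.4794, -0.1822, 0.1104]
tool_rot: [[-0.957, 0.29, 0.002], [0.29, 0.957, -0.0], [-0.002, 0.0, -1.0]]
force: [6.1, -0.2, -4.7]
gripper_width: 0.313
time: 13.85
ee_pos: [0.4747, -0.2048, 0.1102]
tool_rot: [[-0.995, 0.102, 0.001], [0.102, 0.995, 0.0], [-0.001, 0.001, -1.0]]
force: [4.6, -1.4, -5.4]
gripper_width: 0.312
time: 14.35
ee_pos: [0.4747, -0.2048, 0.1102]
tool_rot: [[-0.995, 0.103, 0.001], [0.103, 0.995, 0.0], [-0.001, 0.0, -1.0]]
force: [4.5, -1.4, -5.2]
gripper_width: 0.313
```

```bash
python3 -m inch '[{"wx":0,"wy":0,"wz":0,"x":0,"y":0,"z":-0.005,"hand":-1},{"wx":0,"wy":0,"wz":0,"x":0,"y":0,"z":-0.006,"hand":-1},{"wx":0,"wy":0,"wz":0,"x":0,"y":0,"z":-0.006,"hand":-1},{"wx":0,"wy":0,"wz":0,"x":0,"y":0,"z":-0.004,"hand":-1},{"wx":0,"wy":0,"wz":0,"x":0,"y":0,"z":-0.002,"hand":-1}]' 50
```

```text
time: 14.85
ee_pos: [0.4741, -0.2047, 0.0868]
tool_rot: [[-0.995, 0.103, 0.0], [0.103, 0.995, 0.0], [-0.0, 0.0, -1.0]]
force: [1.6, -1.0, 4.0]
gripper_width: 0.317
```

Down at the same height as when first gripped (0.087), with the base now bearing the load. I release, rise and check.

```bash
python3 -m inch '[{"wx":0,"wy":0,"wz":0,"x":0,"y":0,"z":0,"hand":0.3},{"wx":0,"wy":0,"wz":0,"x":0,"y":0,"z":0,"hand":0.3},{"wx":0,"wy":0,"wz":0,"x":0,"y":0,"z":0,"hand":0.3},{"wx":0,"wy":0,"wz":0,"x":0,"y":0,"z":0,"hand":0.3},{"wx":0,"wy":0,"wz":0,"x":0,"y":0,"z":0,"hand":0.3}]'
python3 -m inch '[{"wx":0,"wy":0,"wz":0,"x":0,"y":0,"z":0.02,"hand":0.3},{"wx":0,"wy":0,"wz":0,"x":0,"y":0,"z":0.03,"hand":0.3},{"wx":0,"wy":0,"wz":0,"x":0,"y":0,"z":0.04,"hand":0.3},{"wx":0,"wy":0,"wz":0,"x":0.02,"y":0,"z":0.04,"hand":0.3},{"wx":0,"wy":0,"wz":0,"x":0.04,"y":0,"z":0.04,"hand":0.3}]'
python3 -m inch '[{"wx":0,"wy":0,"wz":0,"x":0.03,"y":0,"z":0,"hand":0.3},{"wx":0,"wy":0,"wz":0,"x":0,"y":0,"z":0,"hand":0.3},{"wx":0,"wy":0,"wz":0,"x":0,"y":0,"z":0,"hand":0.3},{"wx":0,"wy":0,"wz":0,"x":0,"y":0,"z":0,"hand":0.3},{"wx":0,"wy":0,"wz":0,"x":0,"y":0,"z":0,"hand":0.3}]'
python3 look.py w5 | head -1
python3 - <<'E'
from h import *
c=pickle.load(open("w5.pkl","rb"));P=cloud(c);z=P[...,2]
for n,lo,hi in(("sp",.114,.1255),("knob",.122,.16),("cone",.055,.08),("bat",.11,.122)):
    q=(z>lo)&(z<hi)&(P[...,0]<.66)&(P[...,0]>.4)&(P[...,1]>-.47)&(P[...,1]<-.05)
    k,l,st,_=cv2.connectedComponentsWithStats(q.astype(np.uint8))
    for i in range(1,k):
        if st[i,4]>100:print(n,st[i].tolist(),rect(P[l==i]),np.median(z[l==i]).round(4))
E
python3 tz.py t2
```

```text
time: 15.35
ee_pos: [0.4737, -0.2047, 0.0873]
tool_rot: [[-0.995, 0.103, -0.0], [0.103, 0.995, 0.0], [0.0, 0.0, -1.0]]
force: [-0.8, 0.1, -0.1]
gripper_width: 0.653
time: 15.85
ee_pos: [0.5284, -0.2048, 0.2553]
tool_rot: [[-0.995, 0.105, 0.0], [0.105, 0.995, -0.0], [-0.0, -0.0, -1.0]]
force: [1.2, -0.1, -0.3]
gripper_width: 0.649
time: 16.35
ee_pos: [0.5579, -0.2046, 0.2522]
tool_rot: [[-0.995, 0.104, -0.001], [0.104, 0.995, 0.0], [0.002, 0.0, -1.0]]
force: [0.7, -0.3, -0.1]
gripper_width: 0.651
16.35 [ 0.55793756 -0.20464834  0.25218432] [-0.352  0.297 -0.022  1.253 -0.    -0.248] jaw yaw 84.04698005271094 tilt [-1.5e-03  4.0e-04 -1.0e+00]
sp [0, 113, 52, 96, 3927] [ 507.4 -402.    74.3   40.3   -7. ] 0.1179
sp [258, 235, 20, 20, 306] [ 594.2 -217.2   15.2   15.1   72.4] 0.1205
knob [248, 71, 39, 41, 1226] [ 475.3 -204.2   27.    27.    62.8] 0.1284
cone [259, 35, 20, 22, 302] [ 435.5 -200.6   16.2   15.7  -56.5] 0.0607
cone [240, 74, 58, 170, 3910] [ 533.4 -211.3  150.7   50.3   -6.3] 0.0734
cone [197, 88, 32, 49, 664] [ 485.5 -256.7   45.2   12.    19.5] 0.0607
cone [54, 112, 36, 84, 1271] [ 508.4 -385.7   73.6    6.5   -2.5] 0.0682
cone [163, 114, 40, 41, 634] [ 501.6 -286.5   45.    11.4   37.2] 0.0606
cone [337, 116, 41, 40, 631] [ 519.6 -128.9   45.    11.8  -49.1] 0.0607
cone [130, 194, 35, 34, 755] [ 568.1 -330.4   27.7   25.1   54.6] 0.0747
bat [0, 113, 55, 97, 4320] [ 507.6 -403.6   74.3   41.9   -3.9] 0.1178
bat [258, 233, 20, 22, 331] [ 594.1 -217.2   15.2   15.2  -18.4] 0.1203
battery top [0. 0. 0. 0. 0.] nan 0
lever [377, 211, 13, 12, 116] [ 476.3 -202.3   25.9   25.6   43.4] 0.12712057437386948
  return _methods._mean(a, axis=axis, dtype=dtype,
  ret = ret.dtype.type(ret / rcount)
```

View pics/w5.png

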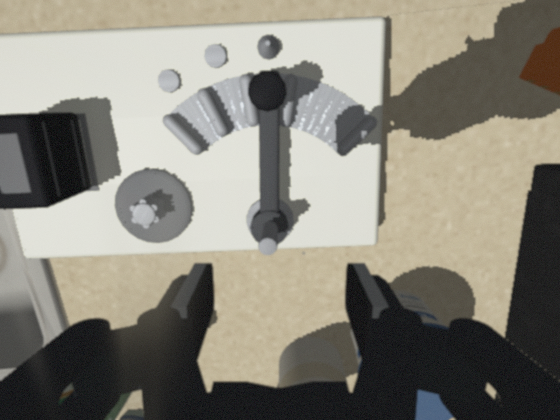

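The lever lies on the stud's line: 6.2° against the stud's 6.0°. The knob top is at 0.1284 m, the same as when parked down, and the battery top reads 0.118 m with nothing touching. I'm handing the job in.

```bash
python3 -c "
from workcell import env
print(env.finish_job())"
```

```text
the job is handed in; nothing more can be done
None
```

I plugged the black battery pack upright into the well, then lifted the speed lever, swung it about 22° and let it down into the notch marked by the pointed stud. The job was handed in at about 16 s of the 64 s allowed.

**Battery:** it went in with almost no side force and came to a hard stop at about 31 N. Its top read 0.116 m from the top camera and 0.118 m from the wrist camera, against 0.117 m expected. The last top-camera check of the battery returned nothing, most likely because the arm was in the way. The wrist view at the same moment still showed it seated.

**Lever:** it points at 6.2° and the stud's line is at 6.0°, well inside the notch's play. The knob top is at 0.128 m, the same as when it was down in the parking bay. The gripper is open and well clear.

**Other points:**
- My first move call was refused because the rows were incomplete, and nothing moved.
- The scene camera read a few millimetres off the top and wrist cameras, so I relied on the wrist camera.
- I never reached for the jam jar, spice jar or food tin and saw no sign of contact. I did not measure their positions again at the end.

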